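# Open the screw-capped finishing pot at the goldsmith's bench

## Task

Switch the whole bank off first by throwing all four paddle switches over to the other side (one sweep along the bank does it), then unscrew the tall black cap of the finishing pot, a few twists at a time, until it lifts free, and stand it on the cork mat, open end down. Then lift the basket out of the pot by its wooden knob and stand it upright on the mat too. Leave the other tools on the bench where they lie.

Things in the scene. Friction and masses are not known exactly. Their poses are not given: they have to be found in the camera images.
- bank: Grey switch box fixed to the bench, 70 (its x) x 240 (its y) x 36 mm high; origin at the centre of its underside. Four paddle switches in a row along its y, pivots 36 mm up at y = -78, -26, 26, 78 mm. Each: a steel stem with a round black crossbar, 10 mm thick, 32 mm long along x, centred 40 mm from the pivot. All start on, leaning to the box's -y; off is leaning to its +y.
- sw0 (a joint): Paddle switch 0 (0 at the box's -y end, 3 at +y): angle thrown, rad. 0 = on, leaning 0.3 rad to -y; 0.3 upright; stop at 1.15, leaning 0.85 rad to +y; off from 0.6 up. Friction holds it anywhere; 2 N at the crossbar moves it. A fingertip dragged to +y along the row, its end 70 to 75 mm above the bench, throws each and passes over it.
- sw1 (a joint): Paddle switch 1 (0 at the box's -y end, 3 at +y): angle thrown, rad. 0 = on, leaning 0.3 rad to -y; 0.3 upright; stop at 1.15, leaning 0.85 rad to +y; off from 0.6 up. Friction holds it anywhere; 2 N at the crossbar moves it. A fingertip dragged to +y along the row, its end 70 to 75 mm above the bench, throws each and passes over it.
- sw2 (a joint): Paddle switch 2 (0 at the box's -y end, 3 at +y): angle thrown, rad. 0 = on, leaning 0.3 rad to -y; 0.3 upright; stop at 1.15, leaning 0.85 rad to +y; off from 0.6 up. Friction holds it anywhere; 2 N at the crossbar moves it. A fingertip dragged to +y along the row, its end 70 to 75 mm above the bench, throws each and passes over it.
- sw3 (a joint): Paddle switch 3 (0 at the box's -y end, 3 at +y): angle thrown, rad. 0 = on, leaning 0.3 rad to -y; 0.3 upright; stop at 1.15, leaning 0.85 rad to +y; off from 0.6 up. Friction holds it anywhere; 2 N at the crossbar moves it. A fingertip dragged to +y along the row, its end 70 to 75 mm above the bench, throws each and passes over it.
- sw0_bar (a point): Centre of the crossbar of paddle switch 0 (moves with it; about 74 mm above the bench at the start, 62 mm at the far stop).
- sw1_bar (a point): Centre of the crossbar of paddle switch 1 (moves with it; about 74 mm above the bench at the start, 62 mm at the far stop).
- sw2_bar (a point): Centre of the crossbar of paddle switch 2 (moves with it; about 74 mm above the bench at the start, 62 mm at the far stop).
- sw3_bar (a point): Centre of the crossbar of paddle switch 3 (moves with it; about 74 mm above the bench at the start, 62 mm at the far stop).
- pot: Finishing pot fixed to the bench: grey drive base 130 x 130 x 35 mm, on it a thick steel pot of 90 mm diameter up to 105 mm, then a threaded neck of 45 mm diameter (53 over the thread) up to 129 mm, with a 38 mm bore whose floor is 45 mm above the bench. Origin at the centre of the base's underside, z up.
- pot_mouth (a point): Centre of the mouth of the pot's neck, 129 mm above the bench.
- cap: Black ribbed screw cap, 64 mm diameter, 73 high, 120 g, open below, metal disc on top; origin at centre of its lower rim, z up. Starts screwed on the pot, rim 105 mm, top 178 mm up. Opens counter-clockwise seen from above; climbs 15 mm a turn by itself, stays when let go, is free after about 3.5 rad (3.6 to 6 will do), cannot be pulled off before. Then lift straight up over 75 mm to clear the basket.
- cap_top (a point): Centre of the cap's top face, 73 mm above its lower rim, 178 mm above the bench at the start.
- basket: Brass wire basket: solid 32 mm round foot, cage to 42 mm, thin stem, on top a wooden knob of 18 mm diameter from 94 to 124 mm above the foot; 120 g. Origin at the centre of the foot's underside, z up. Stands on the floor of the pot's bore, hidden by the cap; its knob reaches 40 mm out of the open mouth. Lift it straight up 90 mm or more to clear the neck.
- basket_knob (a point): Centre of the basket's knob, 109 mm above its foot.
- mat: Cork mat fixed to the bench, 180 (its x) x 220 (its y) x 6 mm; origin at the centre of its underside.
- graver: Bystander: graver with a round wooden handle, 130 mm long, lying on the bench; origin under its middle.
- burnisher: Bystander: burnisher with a wooden handle, 120 mm long, lying; origin under its middle.
- loupe: Bystander: folding black loupe with a steel case, 78 mm long, 26 mm high; origin under the lens.
- block: Bystander: steel bench block 65 x 65 x 22 mm; origin at the centre of its underside.
- hammer: Bystander: hammer, 210 mm long, lying; origin under its middle.
- polish: Bystander: small closed amber jar of 56 mm diameter, 70 mm high; origin at the centre of its underside.
Not all that is in view belongs to the job. What is shaped like the cap but red, turquoise or yellow is not meant.

How it is judged:
On the way, in this order (a step that is already met when the one before it is completed fails the run):
1. all four switches are thrown over to off (value of joint each of sw0, sw1, sw2, sw3 above 0.6 rad), for 0.1 s.
2. the cap is off and clear of the pot (distance between cap and pot_mouth above 0.045 m), for 0.1 s.
3. the cap stands on the mat, released (x of cap in the frame of mat between -0.07 and 0.07 m and y of cap in the frame of mat between -0.09 and 0.09 m and z of cap in the frame of mat between 0.002 and 0.01 m and angle between cap's own z axis and vertical below 0.1 rad and linear speed of cap below 0.02 m/s and contact force between cap and the fingers below 0.1 N), for 0.2 s.
4. the basket is lifted clear of the pot's mouth (z of basket in the frame of pot_mouth above 0 m), for 0.05 s.
At the end, for the whole second after the job is handed in: All four switches off (thrown 0.6 rad or more); the cap (open end down) and the basket both stand upright (within 0.1 rad), at rest, on the cork mat: cap axis at least 20 mm and basket axis at least 5 mm inside the mat's edges (all of step 1 and x of cap in the frame of mat between -0.07 and 0.07 m and y of cap in the frame of mat between -0.09 and 0.09 m and z of cap in the frame of mat between 0.002 and 0.01 m and angle between each of cap, basket's own z axis and vertical below 0.1 rad and linear speed of each of cap, basket below 0.02 m/s and x of basket in the frame of mat between -0.085 and 0.085 m and y of basket in the frame of mat between -0.105 and 0.105 m and z of basket in the frame of mat between 0.002 and 0.01 m); the robot touches nothing.
It fails at once if another tool on the bench is moved by more than 40 mm (distance of any of graver, burnisher, loupe, block, hammer, polish from where it was at the start of the episode above 0.04 m).
It also fails if it takes over 72 s, if anything falls off the work surface, if the arm or the gripper's body presses on something with over 40 N, if the wrist force passes 120 N, or if a joint passes its speed limit or range.

## Robot

A 6-joint arm with a two-finger parallel gripper is mounted at the origin on the work surface. World frame = base frame: x ahead of the robot, y to its left, z up, the work surface at z = 0. Lengths are in m, angles in rad, forces in N, time in s.
With the tool pointing down it reaches from about 0.425 to 0.95 m from the base axis. Payload 3.5 kg.
Tool frame: the origin (TCP) lies on the centre line of the jaws, within the pads' length; the fingertips stand 17 mm ahead of it and the grasp point (between the pads) lies 2 mm behind it; z points along the fingers, y is the line along which they close (so a half turn about z gives the same grasp; the last joint's range is limited). The gripper opens to 85 mm and grips with 20 to 120 N. Pads are 22 mm wide; open, the fingers measure 114 mm over their backs; the gripper's body (76 mm by 85 mm) begins 54 mm behind the grasp point. The pads swing forward as they close: fully open they stand 13 mm farther back than shut.
Start: joints at [-1.482, 0.286, 1.577, -0, 1.279, -0.15], TCP at [0.16, -0.656, 0.248] pointing down, gripper open.
Joint ranges: [-2.77, 2.77], [-0.9, 2.22], [0.21, 2.48], [-1.53, 4.67], [0.24, 2.81], [-2.84, 2.84]. Speed limits (rad/s): [2.79, 2.79, 3.14, 3.14, 3.14, 3.14].

## Interface

Orientations are given as a unit quaternion [x, y, z, w].
In Python, from plant import ctrl gives the robot as it stands. The module is installed in compiled form; this text tells all that it offers.
- The arm moves only by the tool drive_tool, never from a script. Its argument "moves" is a list of rows, each a list of 3 entries, a list of its own where there are three numbers: the turn, a rotation vector about the tool's x, y, z in rad, then the shift along the tool's x, y, z in m, then the finger opening in m, from 0 to 0.0854. A call has 1 to 5 rows; each row shifts and turns the commanded pose from where the row before left it, along the tool's axes as they then stand; what a row does not reach is not made up. A row lasts 1/8 s, in which the tool goes at most 62.5 mm and 10.7 degrees, less where a joint would pass 70% of its speed; a pose out of reach is approached as far as the arm can. A call with a gripper value outside its range is refused whole. The fingers move at their own pace and stop on an object; "grip_force" is the grip in N (left out, the last holds). Time passes only in rows, so rows that do not move let the fingers close. It gives the time, the measured TCP pose, the force, the opening and the grip force at its end, in the units of the state.
- ctrl.get_state(): the state, without advancing time (a new reading comes with each control period).
- ctrl.read_camera(name): name is "side" or "top"; returns a dict with "image" (420x560x3 uint8, red, green, blue), "fx", "fy", "cx", "cy" (pixels), "R" (3x3) and "t" (3): a world point X has camera coordinates R X + t. Camera axes: x right, y down, z forward; pixel columns grow to the right and rows downward; lengths in m; the calibration is good to about 2 mm. A picture is of the moment at which its call begins. There is no depth.
- ctrl.sign_off(): hands the job in; it is judged then, once.
The state is a dict: "time": time; "qpos": joint angles; "dq": joint speeds; "joint_efforts": joint torques, N m; "eef_pos": TCP position; "tcp_rot": TCP orientation; "contact_force": force on the tool from outside, world axes, zero at the start; "wrist_torque": the same for the moment, N m; "opening": opening from 0.0 (shut) to 1.0 (fully open); "finger_force": force on a finger pad.
Only numpy, scipy, OpenCV 4.12 (cv2) and the standard library are available. Lean on these libraries where they do the work, as an engineer would, in place of code of your own. Each camera call takes 0.05 s, during which the arm holds its last target. There are 200 camera calls.

## Working session

There is one attempt and no reset: what is moved stays moved. The work goes in short steps, Python scripts to look and compute and a tool call to move; the robot and the scene stay as the last step left them, time stands still between calls to the robot, and variables do not carry over. Pictures are saved under pics/ and viewed, at most 10 in all, crops included, and the job is handed in when it is done.

Besides the shell and the picture viewer there is one more tool, called after "Emit:" by a JSON object that holds its "fn" and its "kwargs", one argument or row to a line. drive_tool: Moves the arm, as the interface text tells. Its arguments: {"type":"object","properties":{"moves":{"type":"array","items":{"type":"array"}},"grip_force":{"type":"number"}},"required":["moves"]}

```bash
mkdir -p pics; cat > h.py <<'E'
import numpy as np, cv2
from plant import ctrl
def cam(n,save=None):
    c=ctrl.read_camera(n); c['R']=np.array(c['R']);c['t']=np.array(c['t'])
    if save: cv2.imwrite('pics/'+save,cv2.cvtColor(c['image'],cv2.COLOR_RGB2BGR))
    return c
def ray(c,u,v):
    d=c['R'].T@np.array([(u-c['cx'])/c['fx'],(v-c['cy'])/c['fy'],1.]); return -c['R'].T@c['t'],d
def onz(c,u,v,z):
    o,d=ray(c,u,v); return o+d*(z-o[2])/d[2]
def proj(c,X):
    p=c['R']@np.array(X)+c['t']; return c['fx']*p[0]/p[2]+c['cx'],c['fy']*p[1]/p[2]+c['cy']
E
python3 - <<'E'
from h import *
np.set_printoptions(precision=4,suppress=True)
for n in('top','side'):
    c=cam(n,n+'0.png');print(n,c['fx'],c['cx'],c['cy'],-c['R'].T@c['t'],c['R'])
a=[cv2.imread('pics/%s0.png'%n) for n in('top','side')]
s=ctrl.get_state();print(s['time'],s['eef_pos'],s['tcp_rot'],s['qpos'],s['opening'])
E
```

```text
top 454.49765351187466 267.6856113353057 205.3958364919249 [ 0.4774 -0.0024  1.0824] [[ 0.0142 -0.9999 -0.0015]
 [-0.9916 -0.0139 -0.1284]
 [ 0.1284  0.0034 -0.9917]]
side 407.24430158852624 279.103673208963 208.91204715166944 [0.4845 0.6501 0.7573] [[-0.9905 -0.1377  0.0057]
 [-0.0978  0.6734 -0.7327]
 [ 0.0971 -0.7263 -0.6805]]
0.1 [ 0.1596 -0.6553  0.2471] [ 0.9929  0.1191  0.     -0.0011] [-1.482   0.2871  1.5781  0.      1.2786 -0.15  ] 1.0004576754665304
```

View pics/top0.png

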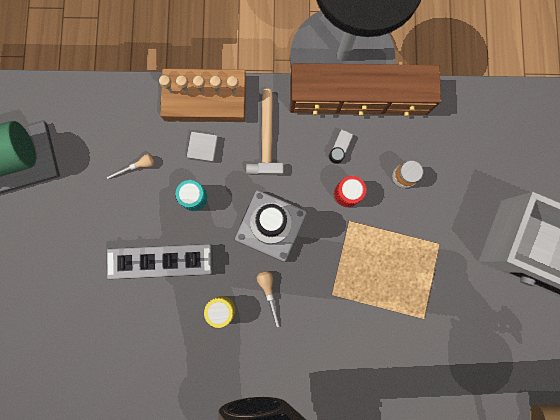

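View pics/side0.png

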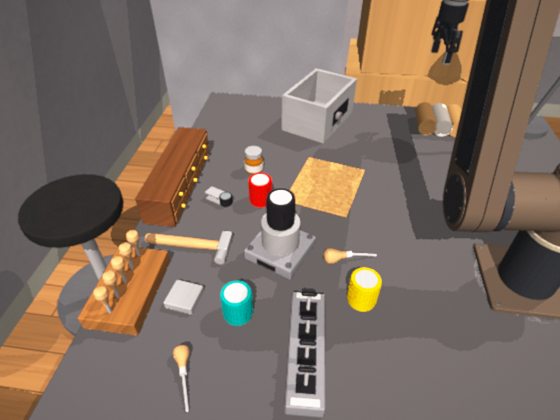

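The top view shows these cap-shaped candidates: black (271,220), red (350,190), turquoise (190,194) and yellow (219,312). By the description, the black one on the pot is the cap. The bank is at (160,261) and the mat at (386,270). Next is one close crop to check the cap and which way the paddles lean.

```bash
python3 - <<'E'
import cv2,numpy as np
t=cv2.imread('pics/top0.png');s=cv2.imread('pics/side0.png')
a=cv2.resize(t[180:330,95:315],(800,545),interpolation=cv2.INTER_CUBIC)[:, :]
a=cv2.resize(t[185:285,100:310],(420,200),interpolation=cv2.INTER_CUBIC)
a=cv2.resize(t[235:285,100:220],(720,300),interpolation=cv2.INTER_CUBIC)
b=cv2.resize(cv2.rotate(s[285:412,270:340],cv2.ROTATE_90_CLOCKWISE),(508,280),interpolation=cv2.INTER_CUBIC)
c=cv2.resize(t[185:265,230:312],(205,280),interpolation=cv2.INTER_CUBIC)
cv2.imwrite('pics/crop1.png',np.vstack([a,np.hstack([b,c,np.zeros((280,7,3),np.uint8)])]))
E
```

```text
(no output)
```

View pics/crop1.png

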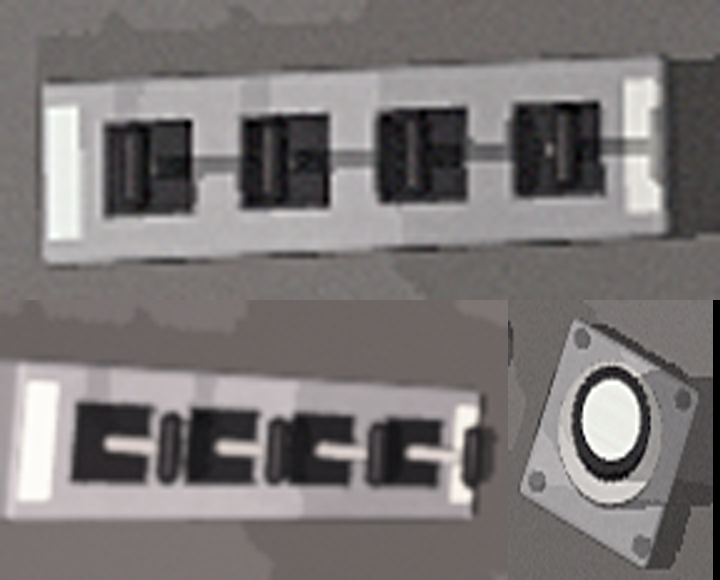

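The crop confirms the black cap with its metal disc on the square pot base. The bars are visible in both views, so I'll triangulate them.

```bash
python3 - <<'E'
from h import *
np.set_printoptions(precision=4,suppress=True)
T=cam('top');S=cam('side')
def tri(a,b):
    o1,d1=ray(T,*a);o2,d2=ray(S,*b);A=np.stack([d1,-d2],1)
    k=np.linalg.lstsq(A,o2-o1,rcond=None)[0];p=o1+k[0]*d1;q=o2+k[1]*d2;return (p+q)/2,np.linalg.norm(p-q)
for a,b in zip([(122,262.5),(144.7,261.7),(168.7,260),(193.7,260)],[(306.75,368.5),(307,341.7),(308,316.5),(308.75,291.5)]): print('bar',*tri(a,b))
cs=np.array([onz(T,u,v,.036) for u,v in [(107.5,248.8),(107.5,278.8),(211.2,274.2),(210.8,245)]]);print('bank',cs[:,:2],cs.mean(0))
def blob(c,f,box):
    x0,y0,x1,y1=box;h=cv2.cvtColor(c['image'],cv2.COLOR_RGB2HSV)[y0:y1,x0:x1]
    m=f(h).astype(np.uint8);n,l,st,ce=cv2.connectedComponentsWithStats(m);i=1+st[1:,4].argmax()
    k=cv2.findContours((l==i).astype(np.uint8),0,2)[0][0]+np.array([x0,y0]);return k,ce[i]+[x0,y0],st[i]
w=lambda h:(h[...,2]>190)&(h[...,1]<40)
kt,ct,st=blob(T,w,(245,195,300,245));ks,cS,ss=blob(S,w,(265,180,297,215))
print('captop',ct,st,cS,ss,tri(ct,cS),onz(T,*ct,.178),onz(S,*cS,.178))
k,ce,s=blob(T,lambda h:(h[...,0]>8)&(h[...,0]<28)&(h[...,1]>70)&(h[...,2]>90),(325,215,445,325))
r=cv2.minAreaRect(k.astype(np.float32));b=cv2.boxPoints(r);print(b)
m=np.array([onz(T,*p,.006) for p in b])[:,:2];print('mat',m,m.mean(0),np.linalg.norm(np.diff(m,axis=0),axis=1))
for n,(u,v),z in [('red',(352,185),.07),('turq',(190,190),.07),('yel',(219,312),.07),('hamhead',(265,168),.02),('burn',(265,280),.02),('polish',(410,172),.07),('loupe',(338,155),.026)]:print(n,onz(T,u,v,z))
E
```

```text
bar [0.4776 0.3188 0.0779] 0.0018367522155142448
bar [0.4808 0.2689 0.0785] 0.0033864450882431763
bar [0.4844 0.2164 0.0784] 0.0016493629590759481
bar [0.4865 0.161  0.0815] 0.004337194569295663
bank [[0.5073 0.3672]
 [0.4394 0.3631]
 [0.4531 0.1275]
 [0.5194 0.1304]] [0.4798 0.2471 0.036 ]
captop [270.8171 218.7537] [ 15  13  23  23 410] [280.3633 196.8789] [  5  10  22  15 256] (array([ 0.5686, -0.006 ,  0.1783]), np.float64(0.0019688283567958257)) [ 0.5677 -0.006   0.178 ] [ 0.5696 -0.0064  0.178 ]
[[329.9412 295.2353]
 [348.7059 220.1765]
 [442.5882 243.6471]
 [423.8235 318.7059]]
mat [[ 0.4079 -0.1467]
 [ 0.584  -0.1919]
 [ 0.5315 -0.413 ]
 [ 0.3577 -0.3635]] [ 0.4703 -0.2788] [0.1818 0.2272 0.1807]
red [ 0.6576 -0.1887  0.07  ]
turq [0.641  0.1768 0.07  ]
yel [0.3726 0.1038 0.07  ]
hamhead [0.7047 0.0088 0.02  ]
burn [0.4412 0.0049 0.02  ]
polish [ 0.6893 -0.3204  0.07  ]
loupe [ 0.7373 -0.1643  0.026 ]
```

Paddle leaning agrees with world -y (bars sit to -y of the pivots), so the sweep runs toward world +y. First I'll square the tool yaw to 0, shut the gripper and travel high to the bank's -y end.

Emit:
{"fn": "drive_tool", "kwargs": {
  "moves": [
    [[0, 0, 0.12], [0, 0, 0], 0],
    [[0, 0, 0.12], [0, 0, 0], 0],
    [[0, 0, 0], [0.04, -0.04, 0], 0],
    [[0, 0, 0], [0.04, -0.04, 0], 0],
    [[0, 0, 0], [0.04, -0.04, 0], 0]
  ],
  "grip_force": 40
}}

```text
time: 0.82
eef_pos: [0.2807, -0.5346, 0.2481]
tcp_rot: [1.0, -0.001, 0.0, -0.0]
contact_force: [1.2, -1.0, 0.2]
opening: -0.001
finger_force: 0.0
```

Emit:
{"fn": "drive_tool", "kwargs": {
  "moves": [
    [[0, 0, 0], [0.04, -0.04, 0], 0],
    [[0, 0, 0], [0.04, -0.04, 0], 0],
    [[0, 0, 0], [0.04, -0.04, 0], 0],
    [[0, 0, 0], [0.04, -0.04, 0], 0],
    [[0, 0, 0], [0.04, -0.04, 0], 0]
  ]
}}

```text
time: 1.45
eef_pos: [0.4811, -0.3347, 0.2483]
tcp_rot: [1.0, -0.001, 0.0, 0.0]
contact_force: [-0.0, -0.1, 0.4]
opening: 0.001
finger_force: 0.0
```

Emit:
{"fn": "drive_tool", "kwargs": {
  "moves": [
    [[0, 0, 0], [0, -0.05, 0], 0],
    [[0, 0, 0], [0, -0.05, 0], 0],
    [[0, 0, 0], [0, -0.05, 0], 0],
    [[0, 0, 0], [0, -0.05, 0], 0],
    [[0, 0, 0], [0, -0.05, 0], 0]
  ]
}}

```text
time: 2.08
eef_pos: [0.48, -0.0846, 0.2483]
tcp_rot: [1.0, -0.001, 0.0, -0.0]
contact_force: [0.3, 0.3, 0.7]
opening: 0.0
finger_force: 0.0
```

Emit:
{"fn": "drive_tool", "kwargs": {
  "moves": [
    [[0, 0, 0], [0, -0.05, 0], 0],
    [[0, 0, 0], [0, -0.05, 0], 0],
    [[0, 0, 0], [0, -0.05, 0], 0],
    [[0, 0, 0], [0, -0.05, 0], 0],
    [[0, 0, 0], [0, 0, 0], 0]
  ]
}}

```text
time: 2.7
eef_pos: [0.48, 0.1166, 0.2482]
tcp_rot: [1.0, 0.002, -0.0, -0.0]
contact_force: [0.0, -0.2, -0.1]
opening: -0.002
finger_force: 0.0
```

Emit:
{"fn": "drive_tool", "kwargs": {
  "moves": [
    [[0, 0, 0], [0.004, 0.004, 0.05], 0],
    [[0, 0, 0], [0.004, 0.004, 0.05], 0],
    [[0, 0, 0], [0, 0, 0.05], 0],
    [[0, 0, 0], [0, 0, 0.0085], 0],
    [[0, 0, 0], [0, 0, 0], 0]
  ]
}}

```text
time: 3.32
eef_pos: [0.4891, 0.1053, 0.0904]
tcp_rot: [1.0, -0.001, 0.0, 0.0]
contact_force: [0.5, -0.2, 0.9]
opening: 0.001
finger_force: 0.0
```

Emit:
{"fn": "drive_tool", "kwargs": {
  "moves": [
    [[0, 0, 0], [-0.001, -0.02, 0], 0],
    [[0, 0, 0], [-0.001, -0.02, 0], 0],
    [[0, 0, 0], [-0.001, -0.02, 0], 0],
    [[0, 0, 0], [-0.001, -0.02, 0], 0],
    [[0, 0, 0], [-0.001, -0.02, 0], 0]
  ]
}}

```text
time: 3.95
eef_pos: [0.4862, 0.2066, 0.0936]
tcp_rot: [1.0, -0.0, 0.003, -0.0]
contact_force: [-0.2, -4.2, 2.1]
opening: 0.001
finger_force: 1.7
```

Emit:
{"fn": "drive_tool", "kwargs": {
  "moves": [
    [[0, 0, 0], [-0.001, -0.02, 0.001], 0],
    [[0, 0, 0], [-0.001, -0.02, 0], 0],
    [[0, 0, 0], [-0.001, -0.02, 0], 0],
    [[0, 0, 0], [-0.001, -0.02, 0], 0],
    [[0, 0, 0], [-0.001, -0.02, 0], 0]
  ]
}}

```text
time: 4.58
eef_pos: [0.4787, 0.307, 0.089]
tcp_rot: [1.0, -0.001, -0.0, 0.0]
contact_force: [-2.6, -6.7, 13.2]
opening: -0.001
finger_force: 6.6
```

Emit:
{"fn": "drive_tool", "kwargs": {
  "moves": [
    [[0, 0, 0], [-0.001, -0.02, 0], 0],
    [[0, 0, 0], [-0.001, -0.02, 0], 0],
    [[0, 0, 0], [-0.001, -0.02, 0], 0],
    [[0, 0, 0], [-0.001, -0.01, 0], 0],
    [[0, 0, 0], [0, 0, 0], 0]
  ]
}}

```text
time: 5.2
eef_pos: [0.4747, 0.3766, 0.0887]
tcp_rot: [1.0, -0.0, -0.0, -0.0]
contact_force: [-0.4, 0.0, 0.1]
opening: 0.001
finger_force: 0.0
```

Emit:
{"fn": "drive_tool", "kwargs": {
  "moves": [
    [[0, 0, 0], [0, 0, -0.05], 0.0854],
    [[0, 0, 0], [0, 0, -0.05], 0.0854],
    [[0, 0, 0], [0, 0, -0.06], 0.0854],
    [[0, 0, 0], [0, 0, 0], 0.0854]
  ]
}}

```text
time: 5.7
eef_pos: [0.4778, 0.3769, 0.2564]
tcp_rot: [1.0, -0.001, 0.006, -0.003]
contact_force: [-0.4, -1.0, 0.3]
opening: 0.846
finger_force: 0.0
```

```bash
python3 - <<'E'
from h import *
T=cam('top');S=cam('side')
a=cv2.resize(T['image'][225:300,95:225],(780,450))[:,:,::-1]
b=cv2.rotate(S['image'][280:418,260:350],cv2.ROTATE_90_CLOCKWISE)[:,:,::-1]
b=cv2.resize(b,(390,255));cv2.imwrite('pics/sw.png',np.vstack([cv2.resize(a,(520,300)),np.hstack([b,np.zeros((255,130,3),np.uint8)])]))
E
```

```text
(no output)
```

View pics/sw.png

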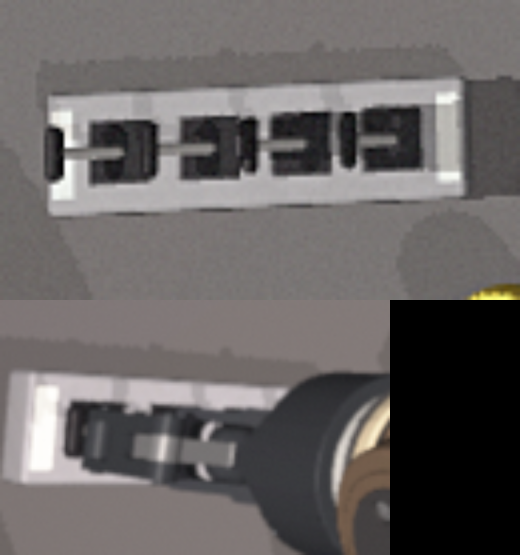

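The top crop shows all four bars now on the left (+y) side, with bars at about (53,155), (148,150), (247,145) and (348,140), so every switch is thrown. Next I go over the cap and pre-wind the wrist clockwise.

Emit:
{"fn": "drive_tool", "kwargs": {
  "moves": [
    [[0, 0, 0], [0.012, 0.048, 0], 0.0854],
    [[0, 0, 0], [0.012, 0.048, 0], 0.0854],
    [[0, 0, 0], [0.012, 0.048, 0], 0.0854],
    [[0, 0, 0], [0.011, 0.048, 0], 0.0854],
    [[0, 0, 0], [0.011, 0.048, 0], 0.0854]
  ]
}}

```text
time: 6.42
eef_pos: [0.5315, 0.1339, 0.2459]
tcp_rot: [1.0, -0.001, -0.002, 0.0]
contact_force: [0.2, 0.5, -0.2]
opening: 1.003
finger_force: 0.0
```

Emit:
{"fn": "drive_tool", "kwargs": {
  "moves": [
    [[0, 0, 0], [0.011, 0.048, 0], 0.0854],
    [[0, 0, 0], [0.011, 0.048, 0], 0.0854],
    [[0, 0, 0], [0.011, 0.047, 0], 0.0854],
    [[0, 0, 0.18], [0, 0, 0], 0.0854],
    [[0, 0, 0.18], [0, 0, 0], 0.0854]
  ]
}}

```text
time: 7.05
eef_pos: [0.5642, -0.0083, 0.2456]
tcp_rot: [0.983, -0.184, -0.003, -0.0]
contact_force: [1.1, -0.4, 0.3]
opening: 1.002
finger_force: 0.0
```

Emit:
{"fn": "drive_tool", "kwargs": {
  "moves": [
    [[0, 0, 0.18], [0, 0, 0], 0.0854],
    [[0, 0, 0.18], [0, 0, 0], 0.0854],
    [[0, 0, 0.18], [0, 0, 0], 0.0854],
    [[0, 0, 0], [0, 0, 0], 0.0854]
  ]
}}

```text
time: 7.55
eef_pos: [0.5643, -0.0073, 0.2462]
tcp_rot: [0.901, -0.435, -0.002, 0.001]
contact_force: [0.3, 0.2, -0.5]
opening: 1.001
finger_force: 0.0
```

```bash
cat >> h.py <<'E'
from scipy.spatial.transform import Rotation as Ro
def off(g):
    s=ctrl.get_state();R=Ro.from_quat(s['tcp_rot']).as_matrix()
    print(s['time'],s['eef_pos'],'psi',np.arctan2(R[1,0],R[0,0]),'tilt',R[:,2],'q',np.round(s['qpos'],3),'tool shift',np.round(R.T@(np.array(g)-s['eef_pos']),4),'open',s['opening'],'F',s['contact_force'],'M',s['wrist_torque'])
E
python3 -c "
from h import *
off([.5686,-.006,.148])"
```

```text
7.55 [ 0.56426142 -0.00733371  0.24619967] psi -0.8995576743233668 tilt [-4.50859372e-03  8.87842934e-04 -9.99989442e-01] q [-0.193  0.048  1.852  0.     1.247  2.278] tool shift [ 0.002  -0.0045  0.0982] open 1.0011666133889474 F [ 0.28782212  0.16980902 -0.51865659] M [-0.02947538 -0.01204965  0.01891742]
```

Emit:
{"fn": "drive_tool", "kwargs": {
  "moves": [
    [[0, 0, 0], [0.002, -0.0045, 0], 0.0854],
    [[0, 0, 0], [0, 0, 0.04], 0.0854],
    [[0, 0, 0], [0, 0, 0.04], 0.0854],
    [[0, 0, 0], [0, 0, 0.018], 0.0854],
    [[0, 0, 0], [0, 0, 0], 0.0854]
  ]
}}

```text
time: 8.18
eef_pos: [0.5695, -0.0059, 0.1493]
tcp_rot: [0.9, -0.435, -0.002, 0.0]
contact_force: [1.2, -0.0, 1.0]
opening: 1.001
finger_force: 0.0
```

Emit:
{"fn": "drive_tool", "kwargs": {
  "moves": [
    [[0, 0, 0], [0, 0, 0], 0.06],
    [[0, 0, 0], [0, 0, 0], 0.055],
    [[0, 0, 0], [0, 0, 0], 0.05],
    [[0, 0, 0], [0, 0, 0], 0.05]
  ],
  "grip_force": 60
}}

```text
time: 8.68
eef_pos: [0.5709, -0.007, 0.1535]
tcp_rot: [0.9, -0.435, 0.001, 0.001]
contact_force: [-4.3, -2.4, 5.2]
opening: 0.74
finger_force: 66.6
```

```bash
python3 -c "
from h import *
off([.5686,-.006,.148])"
```

```text
8.675 [ 0.57092219 -0.00700114  0.15349372] psi -0.9003499064980027 tilt [ 0.00178258 -0.00229998 -0.99999577] q [-1.890e-01  1.560e-01  1.914e+00 -2.000e-03  1.069e+00  2.283e+00] tool shift [-0.0022  0.0012  0.0055] open 0.740064350067157 F [-4.29383656 -2.36823855  5.23296053] M [-0.4285227   0.78420285 -0.00126641]
```

Emit:
{"fn": "drive_tool", "kwargs": {
  "moves": [
    [[0, 0, -0.18], [0, 0, -0.0004], 0.05],
    [[0, 0, -0.18], [0, 0, -0.0004], 0.05],
    [[0, 0, -0.18], [0, 0, -0.0004], 0.05],
    [[0, 0, -0.18], [0, 0, -0.0004], 0.05],
    [[0, 0, -0.18], [0, 0, -0.0004], 0.05]
  ]
}}

```text
time: 9.3
eef_pos: [0.5711, -0.0063, 0.1547]
tcp_rot: [1.0, 0.002, 0.002, 0.0]
contact_force: [-1.5, -0.6, 3.0]
opening: 0.741
finger_force: 66.1
```

```bash
python3 -c "
from h import *
off([.5686,-.006,.148])"
```

```text
9.3 [ 0.57114761 -0.00631946  0.15474944] psi 0.0043052279025848576 tilt [ 3.00890357e-03 -5.61417085e-04 -9.99995316e-01] q [-0.189  0.154  1.913  0.     1.071  1.378] tool shift [-0.0026 -0.0003  0.0067] open 0.7407395879919775 F [-1.45535088 -0.61161239  3.00376594] M [-0.14135557  0.20335133 -0.11882212]
```

Emit:
{"fn": "drive_tool", "kwargs": {
  "moves": [
    [[0, 0, -0.18], [0, 0, -0.0004], 0.05],
    [[0, 0, -0.18], [0, 0, -0.0004], 0.05],
    [[0, 0, -0.18], [0, 0, -0.0004], 0.05],
    [[0, 0, -0.18], [0, 0, -0.0004], 0.05],
    [[0, 0, -0.18], [0, 0, -0.0004], 0.05]
  ]
}}

```text
time: 9.93
eef_pos: [0.5709, -0.0055, 0.1568]
tcp_rot: [0.9, 0.437, 0.001, -0.0]
contact_force: [-1.8, 3.3, 3.9]
opening: 0.745
finger_force: 66.3
```

Emit:
{"fn": "drive_tool", "kwargs": {
  "moves": [
    [[0, 0, -0.18], [0, 0, -0.0004], 0.05],
    [[0, 0, -0.18], [0, 0, -0.0004], 0.05],
    [[0, 0, -0.18], [0, 0, -0.0004], 0.05],
    [[0, 0, -0.18], [0, 0, -0.0004], 0.05],
    [[0, 0, -0.18], [0, 0, -0.0004], 0.05]
  ]
}}

```text
time: 10.55
eef_pos: [0.5695, -0.0051, 0.1587]
tcp_rot: [0.62, 0.784, 0.0, -0.002]
contact_force: [-6.3, 1.0, 6.4]
opening: 0.742
finger_force: 66.5
```

Emit:
{"fn": "drive_tool", "kwargs": {
  "moves": [
    [[0, 0, -0.18], [0, 0, -0.0004], 0.05],
    [[0, 0, -0.18], [0, 0, -0.0004], 0.05],
    [[0, 0, -0.18], [0, 0, -0.0004], 0.05],
    [[0, 0, -0.18], [0, 0, -0.0004], 0.05],
    [[0, 0, -0.18], [0, 0, -0.0004], 0.05]
  ]
}}

```text
time: 11.18
eef_pos: [0.5697, -0.006, 0.1608]
tcp_rot: [0.217, 0.976, -0.0, -0.001]
contact_force: [-9.2, -0.4, 7.5]
opening: 0.744
finger_force: 66.7
```

Emit:
{"fn": "drive_tool", "kwargs": {
  "moves": [
    [[0, 0, -0.18], [0, 0, -0.0004], 0.05],
    [[0, 0, -0.18], [0, 0, -0.0004], 0.05],
    [[0, 0, -0.18], [0, 0, -0.0004], 0.05],
    [[0, 0, 0], [0, 0, 0], 0.05]
  ]
}}

```text
time: 11.68
eef_pos: [0.5699, -0.0067, 0.1622]
tcp_rot: [-0.05, 0.999, -0.001, -0.001]
contact_force: [-5.7, -1.7, 6.0]
opening: 0.746
finger_force: 66.8
```

```bash
python3 -c "
from h import *
off([.5686,-.006,.148])"
```

```text
11.675 [ 0.56993256 -0.00667587  0.16222884] psi -3.041875456649141 tilt [-0.00116396 -0.00176503 -0.99999776] q [-0.189  0.145  1.909 -0.002  1.089 -1.858] tool shift [0.0012 0.0008 0.0142] open 0.7462032695620338 F [-5.74971482 -1.65860558  5.9845666 ] M [-0.36014889  1.06154716  0.18304682]
```

Emit:
{"fn": "drive_tool", "kwargs": {
  "moves": [
    [[0, 0, 0], [0, 0, -0.004], 0.05],
    [[0, 0, 0], [0, 0, -0.004], 0.05],
    [[0, 0, 0], [0, 0, -0.004], 0.05],
    [[0, 0, 0], [0, 0, 0], 0.05]
  ]
}}

```text
time: 12.18
eef_pos: [0.5715, -0.006, 0.1732]
tcp_rot: [-0.048, 0.999, 0.0, 0.002]
contact_force: [-0.8, 0.2, -0.2]
opening: 0.736
finger_force: 66.3
```

Emit:
{"fn": "drive_tool", "kwargs": {
  "moves": [
    [[0, 0, 0], [0, 0, -0.025], 0.05],
    [[0, 0, 0], [0, 0, -0.025], 0.05],
    [[0, 0, 0], [0, 0, -0.025], 0.05],
    [[0, 0, 0], [0, 0, -0.025], 0.05],
    [[0, 0, 0], [0, 0, 0], 0.05]
  ]
}}

```text
time: 12.8
eef_pos: [0.5723, -0.006, 0.2755]
tcp_rot: [-0.049, 0.999, -0.0, 0.004]
contact_force: [0.3, -0.9, -1.4]
opening: 0.742
finger_force: 66.4
```

```bash
python3 - <<'E'
from h import *
S=cam('side','s2.png');T=cam('top')
off([.5,-.34,.27])
for n,X in [('mouth',(.5686,-.006,.129)),('knobtop',(.5686,-.006,.169))]: print(n,proj(S,X),proj(T,X))
E
```

```text
12.9 [ 0.5704563  -0.00581684  0.27176351] psi -3.0442939750569002 tilt [ 1.00902149e-03  4.83466407e-04 -9.99999374e-01] q [-1.880e-01  3.800e-02  1.814e+00  1.000e-03  1.288e+00 -1.857e+00] tool shift [ 0.1026 -0.3258  0.0015] open 0.7409269502937322 F [ 0.51642473 -0.03399403 -1.42985136] M [-0.00702441 -0.03541423 -0.00471247]
mouth (np.float64(280.6340024162914), np.float64(213.49973187615987)) (np.float64(270.699093491752), np.float64(220.6148336204061))
knobtop (np.float64(280.7853964588993), np.float64(200.15345325478236)) (np.float64(270.7987685954104), np.float64(218.7284087740092))
```

View pics/s2.png

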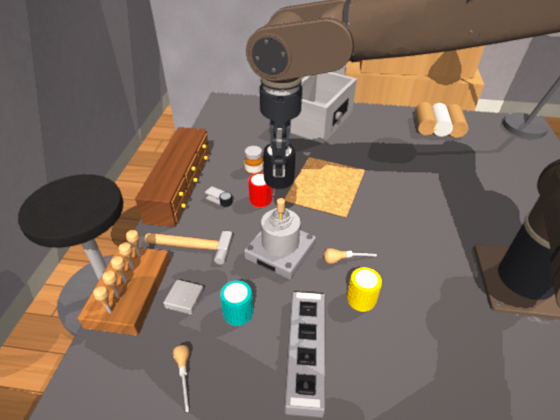

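The side view shows the black cap in the jaws at (280,165) and the basket knob standing in the open neck at (281,208). I'll carry the cap over the mat.

Emit:
{"fn": "drive_tool", "kwargs": {
  "moves": [
    [[0, 0, 0.097], [0, 0, 0], 0.05],
    [[0, 0, 0], [0.016, -0.046, 0], 0.05],
    [[0, 0, 0], [0.016, -0.046, 0], 0.05],
    [[0, 0, 0], [0.016, -0.046, 0], 0.05],
    [[0, 0, 0], [0.016, -0.046, 0], 0.05]
  ]
}}

```text
time: 13.52
eef_pos: [0.5052, -0.1909, 0.27]
tcp_rot: [-0.0, 1.0, 0.001, -0.001]
contact_force: [0.6, -0.1, -1.3]
opening: 0.735
finger_force: 66.4
```

Emit:
{"fn": "drive_tool", "kwargs": {
  "moves": [
    [[0, 0, 0], [0.016, -0.046, 0], 0.05],
    [[0, 0, 0], [0.016, -0.046, 0], 0.05],
    [[0, 0, 0], [0.016, -0.045, 0], 0.05],
    [[0, 0, 0], [0, 0, 0.05], 0.05],
    [[0, 0, 0], [0, 0, 0.05], 0.05]
  ]
}}

```text
time: 14.15
eef_pos: [0.4577, -0.3276, 0.1697]
tcp_rot: [0.001, 1.0, 0.0, 0.0]
contact_force: [1.1, -1.1, -1.5]
opening: 0.741
finger_force: 66.5
```

Emit:
{"fn": "drive_tool", "kwargs": {
  "moves": [
    [[0, 0, 0], [0, 0, 0.05], 0.05],
    [[0, 0, 0], [0, 0, 0.04], 0.05],
    [[0, 0, 0], [0, 0, 0], 0.05],
    [[0, 0, 0], [0, 0, 0], 0.05]
  ]
}}

```text
time: 14.65
eef_pos: [0.4589, -0.3275, 0.0829]
tcp_rot: [-0.0, 1.0, -0.0, 0.001]
contact_force: [-0.1, -0.0, -1.0]
opening: 0.744
finger_force: 66.5
```

```bash
python3 - <<'E'
from h import *
S=cam('side','s3.png');T=cam('top','t3.png')
cv2.imwrite('pics/c3.png',np.hstack([cv2.resize(S['image'][130:250,260:400],(420,360)),cv2.resize(T['image'][215:335,320:445],(375,360))])[:,:,::-1])
off([.458,-.327,.0545])
E
```

```text
14.75 [ 0.4595975  -0.328298    0.08439161] psi -3.141320690641801 tilt [ 0.00318771 -0.00312606 -0.99999003] q [-0.8    0.238  1.963  0.     0.936 -2.371] tool shift [0.0017 0.0014 0.0299] open 0.7394856957542657 F [-0.41923496 -0.24920642 -1.62905789] M [-0.08137299  0.00093123 -0.00758454]
```

View pics/c3.png

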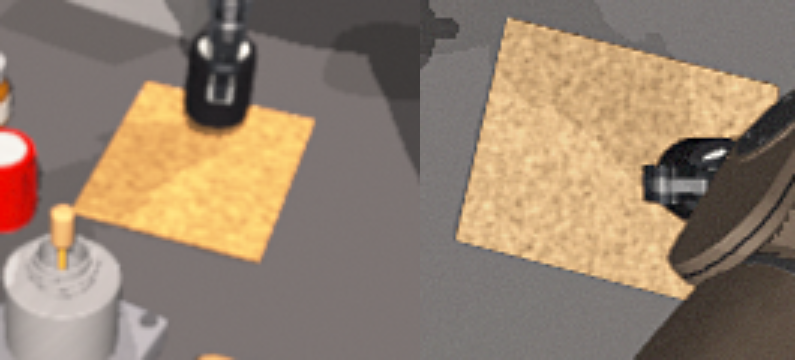

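The cap hangs upright over the mat's -y part (side crop (220,95), mat around it). I'll lower it until it touches.

Emit:
{"fn": "drive_tool", "kwargs": {
  "moves": [
    [[0, 0, 0], [0, 0, 0.013], 0.05],
    [[0, 0, 0], [0, 0, 0.01], 0.05],
    [[0, 0, 0], [0, 0, 0.003], 0.05],
    [[0, 0, 0], [0, 0, 0], 0.05]
  ]
}}

```text
time: 15.25
eef_pos: [0.4581, -0.3269, 0.0555]
tcp_rot: [-0.0, 1.0, 0.0, -0.0]
contact_force: [-0.3, 0.7, -1.1]
opening: 0.741
finger_force: 66.5
```

Emit:
{"fn": "drive_tool", "kwargs": {
  "moves": [
    [[0, 0, 0], [0, 0, 0.002], 0.05],
    [[0, 0, 0], [0, 0, 0], 0.05]
  ]
}}

```text
time: 15.5
eef_pos: [0.4587, -0.3274, 0.0546]
tcp_rot: [-0.0, 1.0, -0.0, 0.0]
contact_force: [-0.1, 1.2, 0.1]
opening: 0.744
finger_force: 66.7
```

Emit:
{"fn": "drive_tool", "kwargs": {
  "moves": [
    [[0, 0, 0], [0, 0, 0.002], 0.05],
    [[0, 0, 0], [0, 0, 0], 0.05]
  ]
}}

```text
time: 15.75
eef_pos: [0.4588, -0.3275, 0.0544]
tcp_rot: [-0.0, 1.0, -0.0, -0.0]
contact_force: [-3.1, 3.6, 10.4]
opening: 0.743
finger_force: 67.8
```

Emit:
{"fn": "drive_tool", "kwargs": {
  "moves": [
    [[0, 0, 0], [0, 0, -0.0015], 0.05],
    [[0, 0, 0], [0, 0, 0], 0.0854],
    [[0, 0, 0], [0, 0, 0], 0.0854],
    [[0, 0, 0], [0, 0, 0], 0.0854],
    [[0, 0, 0], [0, 0, 0], 0.0854]
  ]
}}

```text
time: 16.38
eef_pos: [0.4582, -0.3271, 0.0533]
tcp_rot: [-0.0, 1.0, 0.0, -0.0]
contact_force: [0.2, 0.3, -0.7]
opening: 1.003
finger_force: 0.0
```

Emit:
{"fn": "drive_tool", "kwargs": {
  "moves": [
    [[0, 0, 0], [0, 0, -0.02], 0.0854],
    [[0, 0, 0], [0, 0, -0.04], 0.0854],
    [[0, 0, 0], [0, 0, -0.05], 0.0854],
    [[0, 0, 0], [0, 0, -0.05], 0.0854],
    [[0, 0, 0], [0, 0, -0.05], 0.0854]
  ]
}}

```text
time: 17.0
eef_pos: [0.4582, -0.327, 0.267]
tcp_rot: [-0.0, 1.0, -0.001, 0.001]
contact_force: [0.4, -0.4, 0.3]
opening: 0.998
finger_force: 0.0
```

Emit:
{"fn": "drive_tool", "kwargs": {
  "moves": [
    [[0, 0, 0], [-0.016, 0.046, 0], 0.0854],
    [[0, 0, 0], [-0.016, 0.046, 0], 0.0854],
    [[0, 0, 0], [-0.016, 0.046, 0], 0.0854],
    [[0, 0, 0], [-0.016, 0.046, 0], 0.0854],
    [[0, 0, 0], [0, 0, 0], 0.0854]
  ]
}}

```text
time: 17.62
eef_pos: [0.5229, -0.1404, 0.2652]
tcp_rot: [-0.002, 1.0, -0.0, 0.001]
contact_force: [-0.9, 0.2, 0.1]
opening: 0.998
finger_force: 0.0
```

```bash
python3 - <<'E'
from h import *
S=cam('side','s4.png');T=cam('top','t4.png')
cv2.imwrite('pics/c4.png',np.hstack([cv2.resize(S['image'][130:250,260:400],(420,360)),cv2.resize(T['image'][190:335,250:445],(380,360))])[:,:,::-1])
off([.5686,-.006,.25])
E
```

```text
17.725 [ 0.52240173 -0.14295759  0.26474435] psi -3.140115928853222 tilt [ 0.00131164 -0.00121083 -0.99999841] q [-4.540e-01 -2.300e-02  1.888e+00 -1.000e-03  1.274e+00 -2.026e+00] tool shift [-0.0464  0.1369  0.0146] open 1.000676001131471 F [-0.05128658 -0.32107666  0.59891249] M [-0.04704943  0.00069016 -0.02630549]
```

View pics/c4.png

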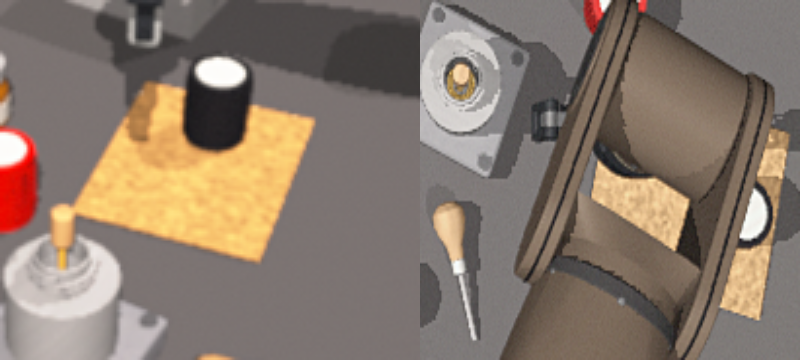

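The cap stands upright on the mat (side crop (218,100)), and the knob is centred over the neck: side (281,200) and top (271,220). That agrees with the earlier estimate. Next I go to the knob.

Emit:
{"fn": "drive_tool", "kwargs": {
  "moves": [
    [[0, 0, 0], [-0.015, 0.046, 0], 0.0854],
    [[0, 0, 0], [-0.015, 0.046, 0], 0.0854],
    [[0, 0, 0], [-0.015, 0.045, 0], 0.0854],
    [[0, 0, 0], [0, 0, 0.04], 0.05],
    [[0, 0, 0], [0, 0, 0], 0.05]
  ]
}}

```text
time: 18.35
eef_pos: [0.5652, -0.0066, 0.2204]
tcp_rot: [0.0, 1.0, 0.001, -0.004]
contact_force: [-0.7, -0.4, -1.0]
opening: 0.605
finger_force: 0.0
```

```bash
python3 -c "
from h import *
off([.568,-.006,.155])"
```

```text
18.35 [ 0.5651892  -0.00662546  0.22037761] psi 3.1408488926991924 tilt [-0.00722602  0.00100663 -0.99997339] q [-0.191  0.074  1.872 -0.     1.202 -1.761] tool shift [-0.0033  0.0006  0.0654] open 0.6046396297702246 F [-0.73471121 -0.35508209 -1.00580782] M [-0.01637389  0.02105223 -0.01780695]
```

Emit:
{"fn": "drive_tool", "kwargs": {
  "moves": [
    [[0, 0, 0], [-0.001, 0, 0.03], 0.05],
    [[0, 0, 0], [0, 0, 0.03], 0.05],
    [[0, 0, 0], [0, 0, 0.006], 0.05],
    [[0, 0, 0], [0, 0, 0], 0.03],
    [[0, 0, 0], [0, 0, 0], 0.01]
  ],
  "grip_force": 35
}}

```text
time: 18.98
eef_pos: [0.5695, -0.0068, 0.1599]
tcp_rot: [0.0, 1.0, -0.0, 0.002]
contact_force: [-0.1, 0.1, -0.2]
opening: 0.2
finger_force: 34.1
```

Emit:
{"fn": "drive_tool", "kwargs": {
  "moves": [
    [[0, 0, 0], [0, 0, 0], 0.01],
    [[0, 0, 0], [0, 0, 0], 0.01],
    [[0, 0, 0], [0, 0, 0], 0.01]
  ]
}}

```text
time: 19.35
eef_pos: [0.5696, -0.0066, 0.1598]
tcp_rot: [-0.0, 1.0, -0.001, 0.002]
contact_force: [-0.7, -1.2, 4.8]
opening: 0.196
finger_force: 34.9
```

```bash
python3 -c "
from h import *
off([.568,-.006,.155])"
```

```text
19.35 [ 0.56963877 -0.00655011  0.15978065] psi -3.14113417081303 tilt [ 0.00398721 -0.00142511 -0.99999104] q [-1.890e-01  1.440e-01  1.914e+00 -1.000e-03  1.079e+00 -1.760e+00] tool shift [0.0017 0.0006 0.0048] open 0.19614983056572913 F [-0.66717339 -1.2006506   4.84554819] M [-0.19981147  0.03726524 -0.04458486]
```

Emit:
{"fn": "drive_tool", "kwargs": {
  "moves": [
    [[0, 0, 0], [0, 0, -0.015], 0.01],
    [[0, 0, 0], [0, 0, -0.025], 0.01],
    [[0, 0, 0], [0, 0, -0.025], 0.01],
    [[0, 0, 0], [0, 0, -0.025], 0.01],
    [[0, 0, 0], [0, 0, -0.025], 0.01]
  ]
}}

```text
time: 19.98
eef_pos: [0.5676, -0.0057, 0.2731]
tcp_rot: [-0.0, 1.0, 0.0, -0.001]
contact_force: [-0.3, 0.3, -1.5]
opening: 0.197
finger_force: 34.3
```

Emit:
{"fn": "drive_tool", "kwargs": {
  "moves": [
    [[0, 0, 0], [0, 0, -0.015], 0.01],
    [[0, 0, 0], [0, 0, 0], 0.01]
  ]
}}

```text
time: 20.23
eef_pos: [0.5686, -0.006, 0.2888]
tcp_rot: [-0.0, 1.0, -0.0, 0.001]
contact_force: [-0.8, -0.2, -1.1]
opening: 0.2
finger_force: 34.3
```

```bash
python3 - <<'E'
from h import *
S=cam('side','s5.png')
cv2.imwrite('pics/c5.png',cv2.resize(S['image'][90:270,200:380],(540,540))[:,:,::-1])
off([.482,-.231,.29])
E
```

```text
20.275 [ 0.56803053 -0.00596898  0.28731899] psi -3.1412685308179378 tilt [-2.96692457e-04  1.53910400e-04 -9.99999944e-01] q [-0.189  0.023  1.802  0.     1.318 -1.76 ] tool shift [ 0.0861 -0.225  -0.0027] open 0.19680968941796834 F [-0.15957783  0.32070289 -1.13801246] M [ 0.00650595 -0.02851963 -0.00910732]
```

View pics/c5.png

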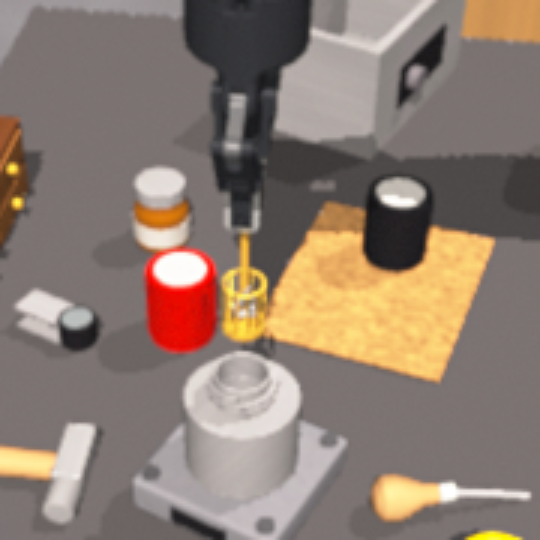

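The basket hangs upright in the jaws at crop (245,300), clear of the empty mouth. I'll carry it to the free part of the mat.

Emit:
{"fn": "drive_tool", "kwargs": {
  "moves": [
    [[0, 0, 0], [0.017, -0.045, 0], 0.01],
    [[0, 0, 0], [0.017, -0.045, 0], 0.01],
    [[0, 0, 0], [0.017, -0.045, 0], 0.01],
    [[0, 0, 0], [0.017, -0.045, 0], 0.01],
    [[0, 0, 0], [0.017, -0.045, 0], 0.01]
  ]
}}

```text
time: 20.9
eef_pos: [0.4819, -0.2319, 0.2856]
tcp_rot: [-0.0, 1.0, 0.001, -0.001]
contact_force: [-0.0, 0.1, -1.6]
opening: 0.195
finger_force: 34.4
```

Emit:
{"fn": "drive_tool", "kwargs": {
  "moves": [
    [[0, 0, 0], [0, 0, 0.04], 0.01],
    [[0, 0, 0], [0, 0, 0.04], 0.01],
    [[0, 0, 0], [0, 0, 0.04], 0.01],
    [[0, 0, 0], [0, 0, 0.03], 0.01],
    [[0, 0, 0], [0, 0, 0], 0.01]
  ]
}}

```text
time: 21.52
eef_pos: [0.4806, -0.2291, 0.1331]
tcp_rot: [-0.0, 1.0, 0.003, -0.004]
contact_force: [0.8, -0.2, -0.8]
opening: 0.195
finger_force: 34.5
```

Emit:
{"fn": "drive_tool", "kwargs": {
  "moves": [
    [[0, 0, 0], [0, 0, 0.006], 0.01],
    [[0, 0, 0], [0, 0, 0.005], 0.01],
    [[0, 0, 0], [0, 0, 0], 0.01]
  ]
}}

```text
time: 21.9
eef_pos: [0.4835, -0.2312, 0.127]
tcp_rot: [-0.0, 1.0, -0.0, 0.0]
contact_force: [-0.4, 0.4, -1.7]
opening: 0.2
finger_force: 34.5
```

Emit:
{"fn": "drive_tool", "kwargs": {
  "moves": [
    [[0, 0, 0], [0, 0, 0.003], 0.01],
    [[0, 0, 0], [0, 0, 0], 0.01]
  ]
}}

```text
time: 22.15
eef_pos: [0.4833, -0.2311, 0.1236]
tcp_rot: [-0.0, 1.0, -0.0, 0.0]
contact_force: [0.6, 0.5, -1.5]
opening: 0.199
finger_force: 34.5
```

Emit:
{"fn": "drive_tool", "kwargs": {
  "moves": [
    [[0, 0, 0], [0, 0, 0.002], 0.01],
    [[0, 0, 0], [0, 0, 0], 0.01]
  ]
}}

```text
time: 22.4
eef_pos: [0.4832, -0.231, 0.1214]
tcp_rot: [-0.0, 1.0, 0.0, -0.0]
contact_force: [0.5, -0.6, -1.6]
opening: 0.198
finger_force: 34.5
```

Emit:
{"fn": "drive_tool", "kwargs": {
  "moves": [
    [[0, 0, 0], [0, 0, 0.002], 0.01],
    [[0, 0, 0], [0, 0, 0], 0.01]
  ]
}}

```text
time: 22.65
eef_pos: [0.4839, -0.2315, 0.1208]
tcp_rot: [-0.0, 1.0, -0.0, 0.001]
contact_force: [-0.9, 0.6, 4.7]
opening: 0.198
finger_force: 35.1
```

Emit:
{"fn": "drive_tool", "kwargs": {
  "moves": [
    [[0, 0, 0], [0, 0, -0.0005], 0.01],
    [[0, 0, 0], [0, 0, 0], 0.03],
    [[0, 0, 0], [0, 0, 0], 0.05],
    [[0, 0, 0], [0, 0, 0], 0.05],
    [[0, 0, 0], [0, 0, 0], 0.05]
  ]
}}

```text
time: 23.28
eef_pos: [0.4832, -0.231, 0.1198]
tcp_rot: [-0.0, 1.0, 0.0, -0.0]
contact_force: [1.2, 0.5, -1.0]
opening: 0.58
finger_force: 0.0
```

Emit:
{"fn": "drive_tool", "kwargs": {
  "moves": [
    [[0, 0, 0], [0, 0, -0.03], 0.05],
    [[0, 0, 0], [0, 0, -0.05], 0.05],
    [[0, 0, 0], [0, 0, -0.05], 0.05],
    [[0, 0, 0], [0, 0.04, 0], 0.05],
    [[0, 0, 0], [0, 0.05, 0], 0.05]
  ]
}}

```text
time: 23.9
eef_pos: [0.4836, -0.141, 0.2512]
tcp_rot: [0.001, 1.0, -0.001, 0.001]
contact_force: [0.2, 0.5, -0.6]
opening: 0.587
finger_force: 0.0
```

Emit:
{"fn": "drive_tool", "kwargs": {
  "moves": [
    [[0, 0, 0], [0, 0.05, 0], 0.05],
    [[0, 0, 0], [0, 0.05, 0], 0.05],
    [[0, 0, 0], [0, 0.05, 0], 0.05],
    [[0, 0, 0], [0, 0, 0], 0.05]
  ]
}}

```text
time: 24.4
eef_pos: [0.4828, 0.0116, 0.25]
tcp_rot: [-0.003, 1.0, 0.0, 0.0]
contact_force: [0.7, -0.7, -0.4]
opening: 0.589
finger_force: 0.0
```

```bash
python3 - <<'E'
from h import *
S=cam('side');T=cam('top')
cv2.imwrite('pics/c6.png',np.hstack([cv2.resize(S['image'][130:250,260:400],(420,360)),cv2.resize(T['image'][190:335,250:445],(380,360))])[:,:,::-1])
off([.5,0,.25])
E
```

```text
24.5 [0.48320668 0.00905287 0.25000952] psi -3.1399990601604024 tilt [ 6.53685795e-05 -5.28288797e-04 -9.99999858e-01] q [-1.910e-01 -1.490e-01  2.033e+00 -1.000e-03  1.257e+00 -1.764e+00] tool shift [-0.0168 -0.0091  0.    ] open 0.5886041645212371 F [-0.33954017 -0.2136976  -0.95560052] M [-0.03040531 -0.00048704 -0.06665456]
```

View pics/c6.png

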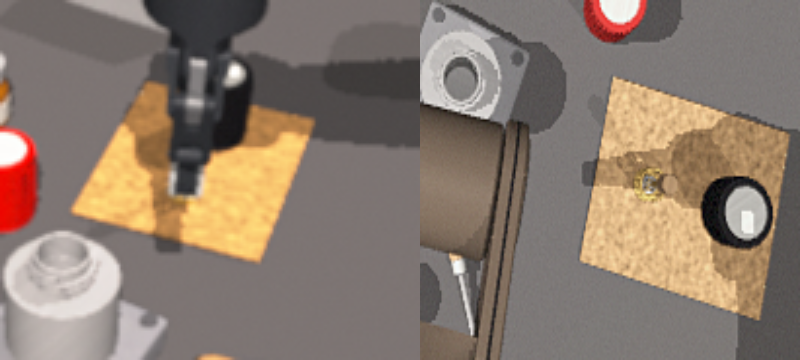

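The top crop shows the basket at (648,184) with its knob offset by about 11 px, as expected for an upright stand. The cap at (737,212) is well inside the mat, and the arm is clear.

```bash
python3 -c "
from plant import ctrl
print(ctrl.sign_off())"
```

```text
the job is handed in; nothing more can be done
None
```

I threw all four switches off, stood the cap open end down and the basket upright on the mat, and handed the job in at about 24.5 s of the 72 s; no verdict was returned.

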